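Set and lock the height stop on a magnet yoke

TASK

Lower the stop rod by its red knob until its rubber foot just rests on the steel pole piece of the blue yoke, pressing gently, and only then swing the orange-handled clamp lever clockwise as far as it goes to lock the rod there. The foot must still be touching the pole when you let go; never press it on the pole with more than 15 N, do not force the lever against its stop, and leave the loose things around it alone.

Things in the scene. Friction and masses are not known exactly. Their poses are not given: they have to be found in the camera images.
- stand: Fixed height-stop stand: aluminium base plate 270 x 180 x 12 mm, a column at its +x end and a grey head (50 mm wide, from 150 to 190 mm above the table) reaching over the yoke to -x. Origin: centre of the base plate's underside; z up. It stands at varying places and yaws.
- rod_top (a point): Centre of the top face of the red round knob (34 mm across, 24 mm tall) on the upper end of the vertical stop rod. The rod runs through the head 70 mm to the -x side of the stand's origin; the knob's top is 282 mm above the table when joint stop_rod is 0 and comes down with the rod. Push straight down on it with closed fingers, or grasp it from above.
- stop_rod (a joint): How far the stop rod has been lowered, in m: 0 fully up, 0.062 end of travel. While the clamp is loose it slides under a steady drag (about 4.5 N of push, net of its weight) and stays where it is left. Once the foot meets the pole piece the push needed rises steeply, by 6 to 8 N per mm as the rubber gives.
- stop_foot: Black rubber foot on the rod's lower end, 24 mm across, 12 mm tall. Origin: centre of its underside, 162 mm below point rod_top; z up.
- yoke: The part: small blue magnet yoke, 110 x 120 x 46 mm, fixed on the base plate under the stop rod. Origin: centre of its underside (12 mm above the table). A bright steel pole piece, 62 x 66 mm, stands up out of its top; its shim pack differs from part to part, so the pole's top lies anywhere from 65 to 83 mm above the table and is not measured: it must be found by touch. The foot always comes down on the pole's flat top. More than 15 N from the foot would harm the pole face.
- lever_axis (a point): Point on the clamp lever's vertical turning axis, on top of the head, 20 mm to the +x side of the stand's origin, 200 mm above the table. Does not move.
- clamp_lever (a joint): Angle of the clamp lever in rad: 0 fully loose, 1.4 at its hard stop; it counts as locked beyond 1.2. It grows clockwise seen from above. Seen from above, the direction from lever_axis to the lever knob is the stand's +x direction turned counter-clockwise by (1.92 minus this value). Stiff: 4 to 7 N at the knob; it stays where it is left. From about 0.85 on it squeezes the rod and holds it.
- lever_knob: Upright orange handle (it revolves freely) at the lever's end, 18 mm across, 36 mm tall, 70 mm from the lever axis. Origin: centre of its underside, 204 mm above the table, on the lever's 10 mm thick dark arm; z up. It can be pushed sideways with closed fingers or grasped from above. More than 30 N on it would strain the clamp.
- spacer: Bystander, to be left alone: brass ring, 36 mm outside, 14 mm tall, lying on the stand's base plate behind the yoke. Origin at the centre of its underside.
- bolt: Bystander, to be left alone: steel bolt standing on its head, head 22 mm wide, 39 mm tall, on the stand's base plate behind the yoke. Origin at the centre of its underside.
- strap: Bystander, to be left alone: loose aluminium strap clamp, 120 x 34 x 16 mm, on the table left of the stand. Origin at the centre of its underside.
- wrench: Bystander, to be left alone: steel wrench lying on the table right of the stand. Origin in the middle of its length, on its underside.
- driver: Bystander, to be left alone: screwdriver lying on the table at the left. Origin in the middle of its length, on its underside.
- jar: Bystander, to be left alone: black jar, 48 mm across, 70 mm tall, on the table at the right. Origin at the centre of its underside.
- tape: Bystander, to be left alone: yellow tape measure, 65 x 34 x 60 mm, on the table at the right. Origin at the centre of its underside.

How it is judged:
On the way, in this order (a step that is already met when the one before it is completed fails the run):
1. the foot touches the pole piece (over 0.5 N) while the clamp lever is still loose (below 0.7 rad) (contact force between stop_foot and yoke above 0.5 N and value of joint clamp_lever below 0.7 rad), for 0.2 s.
2. the clamp lever is locked (over 1.2 rad) with the foot still touching (contact force between stop_foot and yoke above 0.5 N and value of joint clamp_lever above 1.2 rad), for 0.2 s.
At the end, for the whole second after the job is handed in: The foot rests on the yoke's pole piece with more than 0.5 N, the clamp lever stands beyond 1.2 rad (locked), and rod and lever are at rest (all of step 2 and velocity of joint stop_rod between -0.003 and 0.003 m/s and velocity of joint clamp_lever between -0.05 and 0.05 rad/s); the robot touches nothing.
It fails at once if the foot presses on the pole piece with more than 15 N (contact force between stop_foot and yoke above 15 N).
It fails at once if the lever handle is pushed with more than 30 N (contact force between lever_knob and anything else above 30 N).
It fails at once if a bystander is moved by more than 30 mm (distance of any of spacer, bolt, strap, wrench, driver, jar, tape from where it was at the start of the episode above 0.03 m).
It also fails if it takes over 58 s, if anything falls off the work surface, if the arm or the gripper's body presses on something with over 40 N, if the wrist force passes 120 N, or if a joint passes its speed limit or range.

ROBOT

A 6-joint arm with a two-finger parallel gripper is mounted at the origin on the work surface. World frame = base frame: x ahead of the robot, y to its left, z up, the work surface at z = 0. Lengths are in m, angles in rad, forces in N, time in s.
With the tool pointing down it reaches from about 0.325 to 0.9 m from the base axis. Payload 3.5 kg.
Tool frame: the origin (TCP) lies at the very end of the fingers, on their centre line; the grasp point (between the pads) lies 19 mm behind it; z points along the fingers, y is the direction in which the jaws open and shut (so a half turn about z gives the same grasp; the last joint's range is limited). The gripper opens to 85 mm and grips with 20 to 120 N. Pads are 22 mm wide; open, the fingers measure 114 mm over their backs; the gripper's body (76 mm by 85 mm) begins 54 mm behind the grasp point. The pads swing forward as they close: fully open they stand 13 mm farther back than shut.
Start: joints at [-1.345, 0.276, -0.026, 1.268, 0, 1.467], TCP at [0.202, -0.592, 0.231] pointing down, gripper open.
Joint ranges: [-3.12, 3.12], [-0.85, 1.88], [-1.08, 1.24], [-1.95, 2.15], [-1.57, 1.53], [-3.14, 3.14]. Speed limits (rad/s): [2.57, 2.57, 3.14, 3.14, 3.14, 3.14].

INTERFACE

Orientations are given as [roll, pitch, yaw] about the fixed x, y, z axes, in that order (R = Rz(yaw) Ry(pitch) Rx(roll)).
In Python, from workcell import bot gives the robot as it stands.
- The arm moves only by the tool jog_arm, never from a script. Its argument "motion" is a list of rows, each an object of numbers: "wx", "wy", "wz": the turn, a rotation vector about the tool's x, y, z in rad; "tx", "ty", "tz": the shift along the tool's x, y, z in cm; "gripper": the finger opening in cm, from 0 to 8.54. In form: [{"wx": .., "wy": .., "wz": .., "tx": .., "ty": .., "tz": .., "gripper": ..}, ...]. A call has 1 to 12 rows; each row is the pose to reach, as a shift and turn from the pose commanded when the call began, along the tool's axes at that moment; what a row does not reach only later rows make up. A row lasts 1/8 s, in which the tool goes at most 62.5 mm and 10.7 degrees, less where a joint would pass 70% of its speed; a pose out of reach is approached as far as the arm can. A call with a gripper value outside its range is refused whole. The fingers move at their own pace and stop on an object; "grip_force" is the grip in N (left out, the last holds). Time passes only in rows, so rows that repeat a pose let the fingers close. It gives the time, the measured TCP pose, the force and the opening at its end, in the units of the state.
- bot.get_obs(): the state, without advancing time (a new reading comes with each control period).
- bot.capture(name): name is "scene" or "side" or "wrist"; returns a dict with "pixels" (384x512x3 uint8, blue, green, red), "range_z" (384x512 float32, m along the optical axis (not along the pixel's ray), 0 where there is no reading), "mtx" (3x3 intrinsics, pixels), "R" (3x3) and "t" (3): a world point X has camera coordinates R X + t. Camera axes: x right, y down, z forward; pixel columns grow to the right and rows downward; lengths in m; the calibration is good to about 2 mm. A picture is of the moment at which its call begins.
- bot.sign_off(): hands the job in, once; it reports no verdict.
Trained networks look in a picture, given as the dict that the camera call returned (one of the last four; its "shot" number tells which), for a name from the list of things; names that differ only in an ending like _2 or _b are one class to them, and where a whole thing is asked for, a point or a joint stands for the part that bears it (a point fixed in the world has none). Each returns a list of dicts, best first, with "p" (0 to 1); they miss things now and then, are a little off and sometimes report something else, mostly with a low value. They report only what shows in the picture. A call takes as long as a camera call.
- bot.recognise(picture, thing): "box" ([centre column, centre row, width, height] in pixels, round what is visible of it).
- bot.outline_of(picture, thing): "region" (384x512 bool, what is visible of it) and "box" ([centre column, centre row, width, height] in pixels, round what is visible of it).
- bot.spot_point(picture, thing): "location" ([row, column] in pixels: a listed point, or the origin of a listed thing).
The state is a dict: "time_s": time; "joints": joint angles; "dq": joint speeds; "joint_torque": joint torques, N m; "eef_pos": TCP position; "tcp_rot": TCP orientation; "ft_force": force on the tool from outside, world axes, zero at the start; "torque": the same for the moment, N m; "grip_width": finger opening in m.
Only numpy, scipy, OpenCV 4.12 (cv2) and the standard library are available. Lean on these libraries where they do the work, as an engineer would, in place of code of your own. Each camera call takes 0.05 s, during which the arm holds its last target.

## Working session

There is one attempt and no reset: what is moved stays moved. The work goes in short steps, Python scripts to look and compute and a tool call to move; the robot and the scene stay as the last step left them, time stands still between calls to the robot, and variables do not carry over. Pictures are saved under pics/ and viewed, and the job is handed in when it is done.

Besides the shell and the picture viewer there is one more tool, called after "Call:" in YAML: its name, and indented under it one key for each argument. jog_arm: Moves the arm, as the interface text tells. Its arguments: {"type":"object","properties":{"motion":{"type":"array","items":{"type":"object","properties":{"wx":{"type":"number"},"wy":{"type":"number"},"wz":{"type":"number"},"tx":{"type":"number"},"ty":{"type":"number"},"tz":{"type":"number"},"gripper":{"type":"number"}}}},"grip_force":{"type":"number"}},"required":["motion"]}

```bash
ls; mkdir -p pics; cat > h.py <<'E'
import numpy as np, cv2
from workcell import bot
def snap(n,f):
    c=bot.capture(n); cv2.imwrite('pics/'+f+'.png',c['pixels']); return c
def px2w(c,r,col,z=None):
    d=c['range_z'][int(round(r)),int(round(col))]
    K=np.array(c['mtx']);ray=np.linalg.inv(K)@[col,r,1.]
    R=np.array(c['R']);t=np.array(c['t']).ravel()
    o=-R.T@t; dr=R.T@ray
    out=o+dr*d
    if z is not None:
        s=(z-o[2])/dr[2]; return out,o+dr*s
    return out
E
python3 - <<'E'
from h import *
np.set_printoptions(precision=4,suppress=True)
print(bot.get_obs())
for n in ['scene','side']:
    c=snap(n,n+'0')
    for th,z in [('rod_top',.282),('lever_axis',.2),('lever_knob',.204),('stop_foot',None)]:
        for s in bot.spot_point(c,th)[:2]:
            print(n,th,s['p'],s['location'],px2w(c,*s['location'],z) if z else px2w(c,*s['location']))
E
```

```text
pics
{'time_s': 0.0, 'joints': array([-1.3454,  0.2771, -0.0279,  1.268 ,  0.    ,  1.4674]), 'dq': array([-0.0001, -0.0002,  0.001 , -0.0005,  0.0004,  0.0006]), 'joint_torque': array([ -0.0002, -44.5505,  29.5208,   0.0165,  -0.0002,  -0.    ]), 'eef_pos': array([ 0.2016, -0.5907,  0.2301]), 'tcp_rot': array([-3.1393, -0.0003,  0.3288]), 'ft_force': array([ 0.6827, -0.4639,  0.9429]), 'torque': array([-0.0098,  0.0539, -0.0118]), 'grip_width': 0.08548730433864261}
scene rod_top 0.62 [175.6, 261.1] (array([0.5038, 0.0283, 0.281 ]), array([0.5046, 0.0285, 0.282 ]))
scene lever_axis 0.81 [209.8, 250.4] (array([0.5865, 0.0136, 0.2147]), array([0.5771, 0.0111, 0.2   ]))
scene lever_knob 0.43 [211.6, 272.2] (array([0.5894, 0.0801, 0.2311]), array([0.5719, 0.0773, 0.204 ]))
side rod_top 0.61 [159.5, 262.0] (array([0.4975, 0.0146, 0.2827]), array([0.4978, 0.0154, 0.282 ]))
side lever_axis 0.9 [176.0, 287.8] (array([ 0.5849, -0.0073,  0.2026]), array([ 0.5859, -0.0048,  0.2   ]))
side lever_axis 0.3 [212.1, 258.3] (array([ 0.4753, -0.0161,  0.0582]), array([ 0.4399, -0.1342,  0.2   ]))
side lever_knob 0.48 [160.3, 278.6] (array([0.5756, 0.0659, 0.2151]), array([0.58  , 0.0776, 0.204 ]))
side stop_foot 0.59 [192.2, 262.3] [0.4982 0.01   0.1302]
```

View pics/scene0.png

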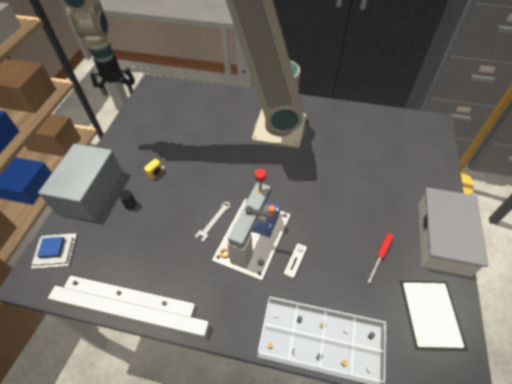

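View pics/side0.png

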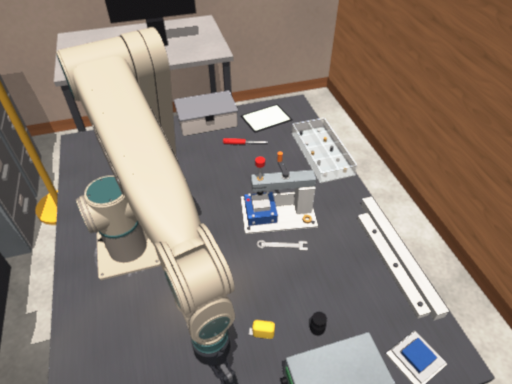

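```bash
python3 - <<'E'
from h import *
np.set_printoptions(precision=4,suppress=True)
for n in ['scene','side']:
    c=bot.capture(n)
    hsv=cv2.cvtColor(c['pixels'],cv2.COLOR_BGR2HSV); 
    rr,cc=np.mgrid[0:384,0:512]
    K=c['mtx'];P=np.stack([cc,rr,np.ones_like(cc)],-1)@np.linalg.inv(K).T*c['range_z'][...,None]
    W=(P-np.array(c['t']).ravel())@np.array(c['R'])
    print('cam',-np.array(c['R']).T@np.array(c['t']).ravel())
    sat=(hsv[...,1]>140)&(hsv[...,2]>60)&(c['range_z']>0)
    H=hsv[...,0]
    for nm,m in [('red',sat&((H<5)|(H>172))&(W[...,2]>.2)),('orange',sat&(H>=7)&(H<22)&(W[...,2]>.19)&(W[...,2]<.26))]:
        print(n,nm,m.sum()); 
        if m.sum():
            w=W[m]; print(np.percentile(w,[2,50,98],axis=0))
            r,k=np.nonzero(m); print(r.min(),r.max(),k.min(),k.max())
            t=w[w[:,2]>np.percentile(w[:,2],95)-.004]; print('top',len(t),t.mean(0),(t.max(0)+t.min(0))/2)
    # head top
    m=(abs(W[...,2]-.19)<.004)&(np.hypot(W[...,0]-.54,W[...,1]-.01)<.12)
    w=W[m][:,:2].astype(np.float32); print('head',len(w),cv2.minAreaRect(w))
E
```

```text
cam [1.1577 0.1692 1.1121]
scene red 98
[[0.4778 0.0089 0.2668]
 [0.4965 0.0227 0.2787]
 [0.5092 0.0372 0.2818]]
169 179 255 265
top 68 [0.4935 0.0219 0.2796] [0.4932 0.0226 0.2802]
scene orange 30
[[0.5772 0.0712 0.2192]
 [0.5882 0.0768 0.2377]
 [0.5917 0.0819 0.2448]]
206 214 269 273
top 13 [0.5842 0.0755 0.2422] [0.5836 0.0756 0.2429]
head 684 ((0.5612796545028687, 0.008982241153717041), (0.05109930783510208, 0.1973028928041458), 79.43977355957031)
cam [ 0.1919 -0.9598  1.192 ]
side red 82
[[0.4764 0.0003 0.2602]
 [0.4898 0.012  0.2776]
 [0.5047 0.0346 0.2827]]
157 167 256 264
top 28 [0.4924 0.0161 0.2806] [0.4918 0.0166 0.2808]
side orange 1584
[[0.5845 0.0727 0.1915]
 [1.6711 0.5798 0.2238]
 [1.6789 1.2072 0.2576]]
0 161 278 511
top 165 [1.6709 0.6469 0.2555] [1.6681 0.6779 0.2558]
head 497 ((0.5596743822097778, 0.0054756104946136475), (0.05547383800148964, 0.1968623250722885), 79.19263458251953)
```

The red knob shows at (261,175) in the scene picture and the orange handle at (272,210). The stand's yaw is about -10.6°. I'll move above the stand for a wrist view.

Call:
jog_arm:
  motion:
    - {"tz": -6}
    - {"tz": -12, "tx": 3, "ty": -3}
    - {"tz": -17, "tx": 7, "ty": -7, "wz": -0.2}
    - {"tz": -17, "tx": 11, "ty": -11, "wz": -0.4}
    - {"tz": -17, "tx": 15, "ty": -15, "wz": -0.55}
    - {"tz": -17, "tx": 19, "ty": -19, "wz": -0.7}
    - {"tz": -17, "tx": 23, "ty": -23, "wz": -0.85}
    - {"tz": -17, "tx": 27, "ty": -27, "wz": -1.0, "gripper": 0}
    - {"tz": -17, "tx": 31, "ty": -31, "wz": -1.055, "gripper": 0}
    - {"tz": -17, "tx": 35, "ty": -35, "wz": -1.055, "gripper": 0}
    - {"tz": -17, "tx": 39, "ty": -39, "wz": -1.055, "gripper": 0}
    - {"tz": -17, "tx": 43, "ty": -43, "wz": -1.055, "gripper": 0}

```text
$.motion[0]: bad value
```

```bash
cat > look.py <<'E'
from h import *
import sys
np.set_printoptions(precision=4,suppress=True)
o=bot.get_obs();print(o['time_s'],o['eef_pos'],o['tcp_rot'],o['ft_force'],o['joints'])
for n in sys.argv[2:]:
    c=snap(n,n+sys.argv[1])
    for th,z in [('rod_top',.282),('lever_axis',.2),('lever_knob',.204)]:
        for s in bot.spot_point(c,th)[:1]:
            print(n,th,s['p'],s['location'],*px2w(c,*s['location'],z))
E
python3 look.py 1 wrist
```

```text
0.6 [ 0.2018 -0.5915  0.2313] [-3.1416 -0.      0.3288] [ 0.3299 -0.0904 -0.589 ] [-1.3454  0.2764 -0.0264  1.268   0.      1.4674]
```

View pics/wrist1.png

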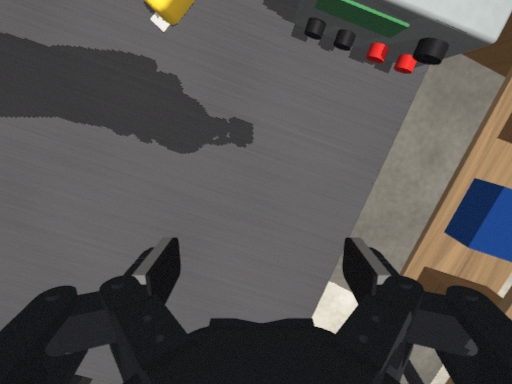

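Call:
jog_arm:
  motion:
    - {"wx": 0, "wy": 0, "wz": 0, "tx": 0, "ty": 0, "tz": -6, "gripper": 0}
    - {"wx": 0, "wy": 0, "wz": 0, "tx": 3, "ty": -3, "tz": -12, "gripper": 0}
    - {"wx": 0, "wy": 0, "wz": -0.2, "tx": 7, "ty": -7, "tz": -17, "gripper": 0}
    - {"wx": 0, "wy": 0, "wz": -0.4, "tx": 11, "ty": -11, "tz": -17, "gripper": 0}
    - {"wx": 0, "wy": 0, "wz": -0.55, "tx": 15, "ty": -15, "tz": -17, "gripper": 0}
    - {"wx": 0, "wy": 0, "wz": -0.7, "tx": 19, "ty": -19, "tz": -17, "gripper": 0}
    - {"wx": 0, "wy": 0, "wz": -0.85, "tx": 23, "ty": -23, "tz": -17, "gripper": 0}
    - {"wx": 0, "wy": 0, "wz": -1.0, "tx": 27, "ty": -27, "tz": -17, "gripper": 0}
    - {"wx": 0, "wy": 0, "wz": -1.055, "tx": 31, "ty": -31, "tz": -17, "gripper": 0}
    - {"wx": 0, "wy": 0, "wz": -1.055, "tx": 35, "ty": -35, "tz": -17, "gripper": 0}
    - {"wx": 0, "wy": 0, "wz": -1.055, "tx": 39, "ty": -39, "tz": -17, "gripper": 0}
    - {"wx": 0, "wy": 0, "wz": -1.055, "tx": 43, "ty": -43, "tz": -17, "gripper": 0}

```text
time_s: 2.3
eef_pos: [0.4705, -0.0439, 0.4017]
tcp_rot: [3.14, 0.0, 1.384]
ft_force: [0.3, -0.6, 0.6]
grip_width: 0.0002
```

```bash
python3 look.py 2 wrist
```

```text
2.3 [ 0.4705 -0.0439  0.4017] [3.1404 0.0002 1.3839] [ 0.2809 -0.6256  0.6457] [-0.2299 -0.0406 -0.034   1.5762 -0.0002  1.5278]
wrist rod_top 0.88 [117.3, 271.2] [0.4928 0.0196 0.2771] [0.4927 0.0197 0.282 ]
wrist lever_axis 0.86 [117.4, 344.6] [0.5798 0.0024 0.2104] [0.5828 0.0018 0.2   ]
wrist lever_knob 0.62 [54.7, 337.7] [0.5753 0.0687 0.2241] [0.5811 0.0716 0.204 ]
```

View pics/wrist2.png

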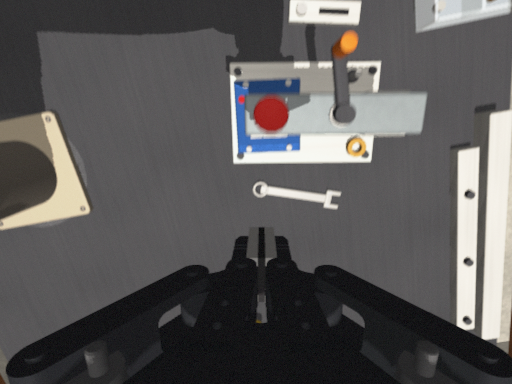

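Wrist view: red knob at (271,115), orange handle at (345,42), and the lever is nearly at its loose end. I'll centre over the red knob.

Call:
jog_arm:
  motion:
    - {"wx": 0, "wy": 0, "wz": 0, "tx": 4, "ty": 0.6, "tz": 2, "gripper": 0}
    - {"wx": 0, "wy": 0, "wz": 0, "tx": 6.66, "ty": 1, "tz": 5, "gripper": 0}
    - {"wx": 0, "wy": 0, "wz": 0, "tx": 6.66, "ty": 1, "tz": 9, "gripper": 0}
    - {"wx": 0, "wy": 0, "wz": 0, "tx": 6.66, "ty": 1, "tz": 10.5, "gripper": 0}
    - {"wx": 0, "wy": 0, "wz": 0, "tx": 6.66, "ty": 1, "tz": 10.5, "gripper": 0}
    - {"wx": 0, "wy": 0, "wz": 0, "tx": 6.66, "ty": 1, "tz": 10.5, "gripper": 0}

```text
time_s: 3.25
eef_pos: [0.493, 0.0171, 0.298]
tcp_rot: [3.139, -0.0, 1.382]
ft_force: [-0.9, -0.2, 0.2]
grip_width: 0.0001
```

```bash
python3 look.py 3 wrist
```

```text
3.25 [0.493  0.0171 0.298 ] [ 3.1388 -0.0002  1.3824] [-0.9401 -0.1716  0.1696] [-0.0965  0.0099 -0.1967  1.3614 -0.      1.6627]
wrist lever_axis 0.57 [191.0, 355.6] [0.5756 0.0063 0.2108] [0.5789 0.0027 0.2   ]
wrist lever_knob 0.9 [112.0, 353.7] [0.5731 0.0738 0.2334] [0.5826 0.0723 0.204 ]
```

View pics/wrist3.png

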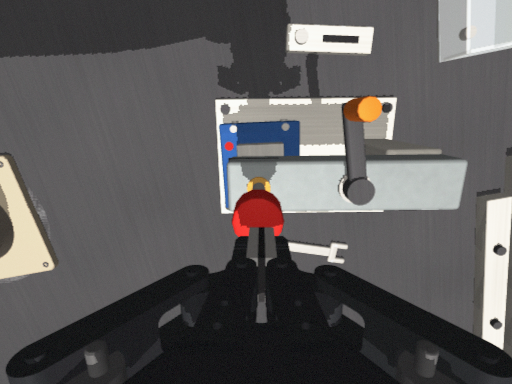

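Call:
jog_arm:
  motion:
    - {"wx": 0, "wy": 0, "wz": 0, "tx": 0, "ty": 0, "tz": 0.7, "gripper": 0}
    - {"wx": 0, "wy": 0, "wz": 0, "tx": 0, "ty": 0, "tz": 1.2, "gripper": 0}
    - {"wx": 0, "wy": 0, "wz": 0, "tx": 0, "ty": 0, "tz": 1.6, "gripper": 0}
    - {"wx": 0, "wy": 0, "wz": 0, "tx": 0, "ty": 0, "tz": 2.0, "gripper": 0}
    - {"wx": 0, "wy": 0, "wz": 0, "tx": 0, "ty": 0, "tz": 2.5, "gripper": 0}
    - {"wx": 0, "wy": 0, "wz": 0, "tx": 0, "ty": 0, "tz": 3.0, "gripper": 0}
    - {"wx": 0, "wy": 0, "wz": 0, "tx": 0, "ty": 0, "tz": 3.5, "gripper": 0}

```text
time_s: 4.32
eef_pos: [0.4919, 0.0179, 0.2611]
tcp_rot: [-3.141, -0.0, 1.384]
ft_force: [-3.5, 0.7, 4.1]
grip_width: 0.0002
```

Call:
jog_arm:
  motion:
    - {"wx": 0, "wy": 0, "wz": 0, "tx": 0, "ty": 0, "tz": 0.4, "gripper": 0}
    - {"wx": 0, "wy": 0, "wz": 0, "tx": 0, "ty": 0, "tz": 0.8, "gripper": 0}
    - {"wx": 0, "wy": 0, "wz": 0, "tx": 0, "ty": 0, "tz": 1.1, "gripper": 0}
    - {"wx": 0, "wy": 0, "wz": 0, "tx": 0, "ty": 0, "tz": 1.2, "gripper": 0}

```text
time_s: 4.82
eef_pos: [0.492, 0.0179, 0.249]
tcp_rot: [-3.141, -0.0, 1.384]
ft_force: [-2.9, 0.8, 4.3]
grip_width: -0.0002
```

```bash
python3 look.py 4 scene
```

```text
4.825 [0.492  0.0179 0.249 ] [-3.1411 -0.0001  1.3838] [-2.9168  0.8164  4.2827] [-0.095   0.031  -0.2778  1.2625  0.0001  1.6627]
scene rod_top 0.46 [180.5, 261.5] [0.4968 0.0281 0.2486] [0.5223 0.0335 0.282 ]
scene lever_axis 0.64 [210.0, 250.7] [0.5848 0.0141 0.2113] [0.5776 0.0121 0.2   ]
scene lever_knob 0.36 [216.9, 272.7] [0.4989 0.0685 0.0583] [0.59   0.0824 0.204 ]
```

Call:
jog_arm:
  motion:
    - {"wx": 0, "wy": 0, "wz": 0, "tx": 0, "ty": 0, "tz": 0.1, "gripper": 0}
    - {"wx": 0, "wy": 0, "wz": 0, "tx": 0, "ty": 0, "tz": 0.2, "gripper": 0}
    - {"wx": 0, "wy": 0, "wz": 0, "tx": 0, "ty": 0, "tz": 0.3, "gripper": 0}

```text
time_s: 5.4
eef_pos: [0.4926, 0.0178, 0.2467]
tcp_rot: [3.14, 0.0, 1.384]
ft_force: [-1.0, -0.6, 4.7]
grip_width: 0.0
```

Call:
jog_arm:
  motion:
    - {"wx": 0, "wy": 0, "wz": 0, "tx": 0, "ty": 0, "tz": 0.05, "gripper": 0}
    - {"wx": 0, "wy": 0, "wz": 0, "tx": 0, "ty": 0, "tz": 0.1, "gripper": 0}

```text
time_s: 5.65
eef_pos: [0.4926, 0.0177, 0.2455]
tcp_rot: [3.14, 0.0, 1.384]
ft_force: [-0.8, -0.2, 5.0]
grip_width: 0.0
```

Call:
jog_arm:
  motion:
    - {"wx": 0, "wy": 0, "wz": 0, "tx": 0, "ty": 0, "tz": 0.05, "gripper": 0}
    - {"wx": 0, "wy": 0, "wz": 0, "tx": 0, "ty": 0, "tz": 0.1, "gripper": 0}

```text
time_s: 5.9
eef_pos: [0.4926, 0.0178, 0.2445]
tcp_rot: [3.141, 0.0, 1.384]
ft_force: [0.7, -0.7, 4.5]
grip_width: -0.0
```

Call:
jog_arm:
  motion:
    - {"wx": 0, "wy": 0, "wz": 0, "tx": 0, "ty": 0, "tz": 0.05, "gripper": 0}

```text
time_s: 6.02
eef_pos: [0.4925, 0.0177, 0.2439]
tcp_rot: [3.141, 0.0, 1.384]
ft_force: [0.5, -0.3, 4.7]
grip_width: 0.0002
```

Call:
jog_arm:
  motion:
    - {"wx": 0, "wy": 0, "wz": 0, "tx": 0, "ty": 0, "tz": 0.05, "gripper": 0}
    - {"wx": 0, "wy": 0, "wz": 0, "tx": 0, "ty": 0, "tz": 0.08, "gripper": 0}
    - {"wx": 0, "wy": 0, "wz": 0, "tx": 0, "ty": 0, "tz": 0.08, "gripper": 0}

```text
time_s: 6.4
eef_pos: [0.4925, 0.0178, 0.2431]
tcp_rot: [3.141, 0.0, 1.384]
ft_force: [2.2, -0.9, 3.8]
grip_width: -0.0
```

Call:
jog_arm:
  motion:
    - {"wx": 0, "wy": 0, "wz": 0, "tx": 0, "ty": 0, "tz": 0.04, "gripper": 0}
    - {"wx": 0, "wy": 0, "wz": 0, "tx": 0, "ty": 0, "tz": 0.08, "gripper": 0}

```text
time_s: 6.65
eef_pos: [0.4925, 0.0178, 0.2424]
tcp_rot: [3.141, 0.0, 1.384]
ft_force: [1.6, -1.3, 4.7]
grip_width: -0.0002
```

Call:
jog_arm:
  motion:
    - {"wx": 0, "wy": 0, "wz": 0, "tx": 0, "ty": 0, "tz": 0.05, "gripper": 0}
    - {"wx": 0, "wy": 0, "wz": 0, "tx": 0, "ty": 0, "tz": 0.1, "gripper": 0}

```text
time_s: 6.9
eef_pos: [0.4925, 0.0178, 0.2414]
tcp_rot: [3.141, 0.0, 1.384]
ft_force: [2.6, -1.9, 6.9]
grip_width: 0.0001
```

Call:
jog_arm:
  motion:
    - {"wx": 0, "wy": 0, "wz": 0, "tx": 0, "ty": 0, "tz": 0.02, "gripper": 0}
    - {"wx": 0, "wy": 0, "wz": 0, "tx": 0, "ty": 0, "tz": 0.02, "gripper": 0}

```text
time_s: 7.15
eef_pos: [0.4925, 0.0178, 0.2414]
tcp_rot: [3.141, 0.0, 1.384]
ft_force: [1.7, -2.2, 6.7]
grip_width: -0.0001
```

Call:
jog_arm:
  motion:
    - {"wx": 0, "wy": 0, "wz": 0, "tx": 0, "ty": 0, "tz": 0.04, "gripper": 0}
    - {"wx": 0, "wy": 0, "wz": 0, "tx": 0, "ty": 0, "tz": 0.04, "gripper": 0}

```text
time_s: 7.4
eef_pos: [0.4925, 0.0178, 0.2412]
tcp_rot: [3.14, 0.0, 1.384]
ft_force: [2.0, -1.1, 6.6]
grip_width: 0.0001
```

Call:
jog_arm:
  motion:
    - {"wx": 0, "wy": 0, "wz": 0, "tx": 0, "ty": 0, "tz": 0.04, "gripper": 0}
    - {"wx": 0, "wy": 0, "wz": 0, "tx": 0, "ty": 0, "tz": 0.04, "gripper": 0}

```text
time_s: 7.65
eef_pos: [0.4926, 0.0178, 0.2411]
tcp_rot: [3.14, -0.0, 1.384]
ft_force: [0.8, -0.9, 8.3]
grip_width: 0.0001
```

Call:
jog_arm:
  motion:
    - {"wx": 0, "wy": 0, "wz": 0, "tx": 0, "ty": 0, "tz": 0.05, "gripper": 0}
    - {"wx": 0, "wy": 0, "wz": 0, "tx": 0, "ty": 0, "tz": 0.05, "gripper": 0}

```text
time_s: 7.9
eef_pos: [0.4926, 0.0178, 0.2409]
tcp_rot: [3.14, 0.0, 1.384]
ft_force: [1.8, -1.6, 9.2]
grip_width: -0.0001
```

```bash
python3 - <<'E'
from h import *
for i in range(5):
    c=bot.capture('side'); print(bot.get_obs()['ft_force'],bot.get_obs()['eef_pos'])
E
```

```text
[ 1.51467856 -2.14865798  9.58746908] [0.49256836 0.01777926 0.24089595]
[ 0.7262979  -1.49605021  9.05988954] [0.49254635 0.01775749 0.24090602]
[ 0.52175399 -1.80096145  9.76658436] [0.49253844 0.01780274 0.24086962]
[ 0.27036303 -2.1389065   8.78533475] [0.49251099 0.01776706 0.24086413]
[ 0.93675577 -1.57077167  9.02246665] [0.49254872 0.01777396 0.24089605]
```

Call:
jog_arm:
  motion:
    - {"wx": 0, "wy": 0, "wz": 0, "tx": 0, "ty": 0, "tz": 0.05, "gripper": 0}
    - {"wx": 0, "wy": 0, "wz": 0, "tx": 0, "ty": 0, "tz": 0.05, "gripper": 0}
    - {"wx": 0, "wy": 0, "wz": 0, "tx": 0, "ty": 0, "tz": 0.05, "gripper": 0}

```text
time_s: 8.52
eef_pos: [0.4926, 0.0178, 0.2407]
tcp_rot: [3.14, 0.0, 1.384]
ft_force: [0.6, -0.8, 10.4]
grip_width: -0.0001
```

Call:
jog_arm:
  motion:
    - {"wx": 0, "wy": 0, "wz": 0, "tx": 0, "ty": 0, "tz": -0.5, "gripper": 0}
    - {"wx": 0, "wy": 0, "wz": 0, "tx": 0, "ty": 0, "tz": -3, "gripper": 0}
    - {"wx": 0, "wy": 0, "wz": 0, "tx": 0, "ty": 0, "tz": -7, "gripper": 0}
    - {"wx": 0, "wy": 0, "wz": 0, "tx": 0, "ty": 0, "tz": -7, "gripper": 0}
    - {"wx": 0, "wy": 0, "wz": 0, "tx": 0, "ty": 0, "tz": -7, "gripper": 0}

```text
time_s: 9.15
eef_pos: [0.4908, 0.0182, 0.3077]
tcp_rot: [-3.138, -0.0, 1.384]
ft_force: [-0.1, 1.1, -0.5]
grip_width: -0.0002
```

```bash
python3 look.py 5 wrist; python3 - <<'E'
from h import *
np.set_printoptions(precision=4,suppress=True)
c=bot.capture('wrist')
hsv=cv2.cvtColor(c['pixels'],cv2.COLOR_BGR2HSV);H=hsv[...,0]
rr,cc=np.mgrid[0:384,0:512]
P=np.stack([cc,rr,np.ones_like(cc)],-1)@np.linalg.inv(c['mtx']).T*c['range_z'][...,None]
W=(P-np.array(c['t']).ravel())@np.array(c['R'])
for nm,m in [('orange',(H>=7)&(H<22)&(hsv[...,1]>140)&(W[...,2]>.236)&(W[...,2]<.246)),('red',((H<5)|(H>172))&(hsv[...,1]>140)&(W[...,2]>.225)&(W[...,2]<.25)),('head',(abs(W[...,2]-.19)<.003)&(np.hypot(W[...,0]-.54,W[...,1]-.01)<.13))]:
    w=W[m]; print(nm,len(w),(w.min(0)+w.max(0))/2,w.mean(0),cv2.minAreaRect(w[:,:2].astype(np.float32)))
E
```

```text
9.15 [0.4908 0.0182 0.3077] [-3.1381 -0.0001  1.384 ] [-0.1297  1.1082 -0.5291] [-0.0949  0.0074 -0.1792  1.3877  0.0004  1.6628]
wrist rod_top 0.83 [199.2, 262.8] [0.4932 0.0221 0.2422] [0.4954 0.0342 0.282 ]
wrist lever_axis 0.61 [190.9, 357.6] [0.5775 0.0043 0.2105] [0.5806 0.0007 0.2   ]
wrist lever_knob 0.91 [110.7, 352.5] [0.5742 0.0756 0.2279] [0.5817 0.0745 0.204 ]
orange 474 [0.5815 0.0743 0.2392] [0.5812 0.0745 0.2404] ((0.581640362739563, 0.07427925616502762), (0.01693841442465782, 0.0167266596108675), 79.81098937988281)
red 1369 [0.4918 0.0205 0.2345] [0.4923 0.0224 0.2404] ((0.49184560775756836, 0.020867567509412766), (0.03292535990476608, 0.031725142151117325), 65.3678970336914)
head 8149 [0.5648 0.0069 0.19  ] [0.5741 0.0079 0.1906] ((0.5654502511024475, 0.006916522979736328), (0.05005459114909172, 0.20879077911376953), 79.5985107421875)
```

View pics/wrist5.png

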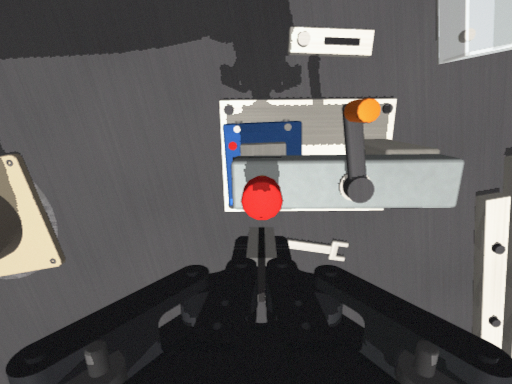

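Call:
jog_arm:
  motion:
    - {"wx": 0, "wy": 0, "wz": 0, "tx": 4, "ty": 2.4, "tz": 0, "gripper": 0}
    - {"wx": 0, "wy": 0, "wz": 0, "tx": 6.6, "ty": 4, "tz": 1, "gripper": 0}
    - {"wx": 0, "wy": 0, "wz": 0, "tx": 6.6, "ty": 4, "tz": 5, "gripper": 0}
    - {"wx": 0, "wy": 0, "wz": 0, "tx": 6.6, "ty": 4, "tz": 8, "gripper": 0}
    - {"wx": 0, "wy": 0, "wz": 0, "tx": 6.6, "ty": 4, "tz": 9.5, "gripper": 0}
    - {"wx": 0, "wy": 0, "wz": 0, "tx": 6.6, "ty": 4, "tz": 9.5, "gripper": 0}
    - {"wx": 0, "wy": 0, "wz": 0, "tx": 6.6, "ty": 4, "tz": 9.5, "gripper": 0}

```text
time_s: 10.28
eef_pos: [0.5446, 0.0752, 0.2155]
tcp_rot: [3.139, -0.0, 1.384]
ft_force: [0.6, 0.4, 0.4]
grip_width: -0.0
```

```bash
python3 look.py 6 wrist side
```

```text
10.275 [0.5446 0.0752 0.2155] [ 3.1394 -0.0005  1.3836] [0.6004 0.3766 0.4353] [ 0.0196  0.1513 -0.2164  1.2009  0.      1.7776]
wrist lever_axis 0.78 [316.5, 330.1] [0.5694 0.0676 0.2738] [0.5798 0.0024 0.2   ]
wrist lever_knob 0.79 [223.4, 323.5] [0.5799 0.0825 0.224 ] [0.5833 0.0736 0.204 ]
side rod_top 0.69 [165.5, 260.8] [0.4978 0.0286 0.2434] [ 0.4854 -0.0116  0.282 ]
side lever_axis 0.64 [177.6, 284.6] [ 0.5737 -0.0065  0.1972] [ 0.5726 -0.0091  0.2   ]
side lever_knob 0.4 [157.8, 277.3] [0.6593 0.3072 0.0017] [0.5798 0.0918 0.204 ]
```

View pics/wrist6.png

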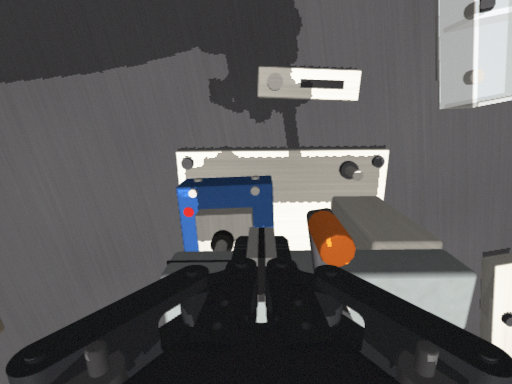

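The closed fingertips at (262,235) sit to the left of the orange handle at (330,240). Next I approach until they touch.

Call:
jog_arm:
  motion:
    - {"wx": 0, "wy": 0, "wz": 0, "tx": 0.1, "ty": 0.5, "tz": 0.2, "gripper": 0}
    - {"wx": 0, "wy": 0, "wz": 0, "tx": 0.2, "ty": 1, "tz": 0.2, "gripper": 0}
    - {"wx": 0, "wy": 0, "wz": 0, "tx": 0.2, "ty": 1.3, "tz": 0.2, "gripper": 0}

```text
time_s: 11.05
eef_pos: [0.5573, 0.0748, 0.2121]
tcp_rot: [-3.142, 0.0, 1.384]
ft_force: [0.4, -0.9, -0.6]
grip_width: 0.0003
```

Call:
jog_arm:
  motion:
    - {"wx": 0, "wy": 0, "wz": 0, "tx": 0, "ty": 0.2, "tz": 0, "gripper": 0}
    - {"wx": 0, "wy": 0, "wz": 0, "tx": 0, "ty": 0.4, "tz": 0, "gripper": 0}

```text
time_s: 11.3
eef_pos: [0.5593, 0.0745, 0.212]
tcp_rot: [-3.138, -0.0, 1.384]
ft_force: [-4.5, 1.8, 2.6]
grip_width: 0.0002
```

```bash
cat > way.py <<'E'
from h import *
import sys
# args: phi list(deg), from commanded xy, tool yaw
def way(phis,p0,yaw,d=.0225,A=(.5805,.0047),r=.0696,yd=None):
    x=np.array([np.cos(yaw),np.sin(yaw)]);y=np.array([np.sin(yaw),-np.cos(yaw)])
    for f in phis:
        a=np.radians(f);u=np.array([np.cos(a),np.sin(a)]);t=np.array([np.sin(a),-np.cos(a)])
        q=np.array(A)+r*u-d*t; dl=(q-p0)*100
        ydir=yaw-np.pi/2; # tool y world angle
        print(f,q.round(4),'tx %.2f ty %.2f wz %.2f'%(dl@x,dl@y,ydir-(a-np.pi/2)))
E
python3 -c "
from way import *
way(range(86,50,-3),np.array([.5605,.0744]),1.384)"; python3 look.py 7 wrist
```

```text
86 [0.5629 0.0757] tx 0.17 ty 0.21 wz -0.12
83 [0.5666 0.0765] tx 0.32 ty 0.56 wz -0.06
80 [0.5704 0.0771] tx 0.45 ty 0.92 wz -0.01
77 [0.5742 0.0776] tx 0.57 ty 1.29 wz 0.04
74 [0.5781 0.0778] tx 0.66 ty 1.66 wz 0.09
71 [0.5819 0.0778] tx 0.73 ty 2.04 wz 0.14
68 [0.5857 0.0777] tx 0.79 ty 2.42 wz 0.20
65 [0.5895 0.0773] tx 0.82 ty 2.80 wz 0.25
62 [0.5933 0.0767] tx 0.84 ty 3.18 wz 0.30
59 [0.5971 0.0759] tx 0.83 ty 3.56 wz 0.35
56 [0.6008 0.075 ] tx 0.81 ty 3.95 wz 0.41
53 [0.6044 0.0738] tx 0.76 ty 4.33 wz 0.46
11.3 [0.5593 0.0745 0.212 ] [-3.1381 -0.0004  1.3842] [-4.452   1.8266  2.647 ] [ 0.0173  0.1827 -0.1865  1.205   0.0011  1.7747]
wrist rod_top 0.48 [169.5, 340.3] [0.6535 0.0627 0.0307] [0.5912 0.124  0.282 ]
wrist lever_knob 0.63 [226.6, 301.1] [0.5826 0.0833 0.2228] [0.584 0.075 0.204]
```

Sweep the first half of the arc, about 3° per row.

Call:
jog_arm:
  motion:
    - {"wx": 0, "wy": 0, "wz": 0, "tx": 0.17, "ty": 0.21, "tz": 0, "gripper": 0}
    - {"wx": 0, "wy": 0, "wz": 0, "tx": 0.32, "ty": 0.56, "tz": 0, "gripper": 0}
    - {"wx": 0, "wy": 0, "wz": 0, "tx": 0.45, "ty": 0.92, "tz": 0, "gripper": 0}
    - {"wx": 0, "wy": 0, "wz": 0.04, "tx": 0.57, "ty": 1.29, "tz": 0, "gripper": 0}
    - {"wx": 0, "wy": 0, "wz": 0.09, "tx": 0.66, "ty": 1.66, "tz": 0, "gripper": 0}

```text
time_s: 12.12
eef_pos: [0.578, 0.0775, 0.212]
tcp_rot: [-3.14, 0.0, 1.292]
ft_force: [-5.1, 0.3, 1.5]
grip_width: 0.0002
```

```bash
python3 look.py 8 wrist
```

```text
12.125 [0.578  0.0775 0.212 ] [-3.1405  0.0004  1.2922] [-5.0857  0.307   1.4969] [ 0.0224  0.2144 -0.1474  1.2102 -0.0001  1.8719]
wrist lever_knob 0.97 [235.1, 297.5] [0.5991 0.0807 0.2243] [0.5994 0.071  0.204 ]
```

View pics/wrist8.png

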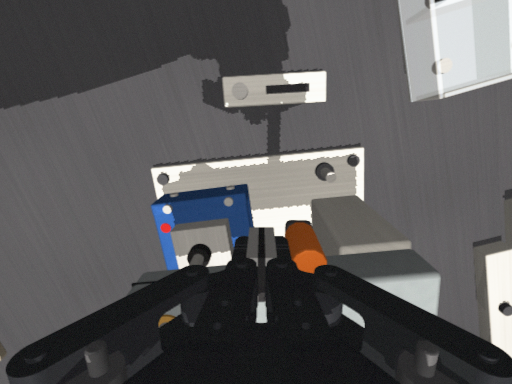

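```bash
python3 -c "
from way import *
way(range(71,20,-3),np.array([.5781,.0778]),1.292)"
```

```text
71 [0.5819 0.0778] tx 0.11 ty 0.36 wz 0.05
68 [0.5857 0.0777] tx 0.20 ty 0.74 wz 0.11
65 [0.5895 0.0773] tx 0.27 ty 1.11 wz 0.16
62 [0.5933 0.0767] tx 0.31 ty 1.49 wz 0.21
59 [0.5971 0.0759] tx 0.34 ty 1.87 wz 0.26
56 [0.6008 0.075 ] tx 0.35 ty 2.26 wz 0.31
53 [0.6044 0.0738] tx 0.34 ty 2.64 wz 0.37
50 [0.608  0.0725] tx 0.31 ty 3.02 wz 0.42
47 [0.6115 0.0709] tx 0.26 ty 3.40 wz 0.47
44 [0.6149 0.0692] tx 0.19 ty 3.78 wz 0.52
41 [0.6183 0.0673] tx 0.10 ty 4.15 wz 0.58
38 [0.6215 0.0653] tx -0.01 ty 4.52 wz 0.63
35 [0.6246 0.0631] tx -0.14 ty 4.88 wz 0.68
32 [0.6276 0.0607] tx -0.29 ty 5.23 wz 0.73
29 [0.6305 0.0581] tx -0.45 ty 5.58 wz 0.79
26 [0.6332 0.0554] tx -0.63 ty 5.91 wz 0.84
23 [0.6358 0.0526] tx -0.83 ty 6.24 wz 0.89
```

Call:
jog_arm:
  motion:
    - {"wx": 0, "wy": 0, "wz": 0.05, "tx": 0.11, "ty": 0.36, "tz": 0, "gripper": 0}
    - {"wx": 0, "wy": 0, "wz": 0.11, "tx": 0.2, "ty": 0.74, "tz": 0, "gripper": 0}
    - {"wx": 0, "wy": 0, "wz": 0.16, "tx": 0.27, "ty": 1.11, "tz": 0, "gripper": 0}
    - {"wx": 0, "wy": 0, "wz": 0.21, "tx": 0.31, "ty": 1.49, "tz": 0, "gripper": 0}
    - {"wx": 0, "wy": 0, "wz": 0.26, "tx": 0.34, "ty": 1.87, "tz": 0, "gripper": 0}
    - {"wx": 0, "wy": 0, "wz": 0.31, "tx": 0.35, "ty": 2.26, "tz": 0, "gripper": 0}
    - {"wx": 0, "wy": 0, "wz": 0.37, "tx": 0.34, "ty": 2.64, "tz": 0, "gripper": 0}
    - {"wx": 0, "wy": 0, "wz": 0.42, "tx": 0.31, "ty": 3.02, "tz": 0, "gripper": 0}

```text
time_s: 13.32
eef_pos: [0.6077, 0.0731, 0.2121]
tcp_rot: [-3.139, -0.001, 0.873]
ft_force: [-5.2, 2.9, 2.6]
grip_width: -0.0001
```

```bash
python3 look.py 9 wrist; python3 -c "
from way import *
way(range(47,18,-3),np.array([.608,.0725]),1.292-.42)"
```

```text
13.325 [0.6077 0.0731 0.2121] [-3.1395 -0.0009  0.8732] [-5.2329  2.8671  2.6291] [ 0.0132  0.2646 -0.083   1.2243  0.0021  2.2816]
wrist lever_knob 0.72 [235.4, 299.0] [0.6289 0.0663 0.223 ] [0.6255 0.0578 0.204 ]
47 [0.6115 0.0709] tx 0.11 ty 0.37 wz 0.05
44 [0.6149 0.0692] tx 0.20 ty 0.74 wz 0.10
41 [0.6183 0.0673] tx 0.27 ty 1.12 wz 0.16
38 [0.6215 0.0653] tx 0.32 ty 1.50 wz 0.21
35 [0.6246 0.0631] tx 0.34 ty 1.88 wz 0.26
32 [0.6276 0.0607] tx 0.35 ty 2.26 wz 0.31
29 [0.6305 0.0581] tx 0.34 ty 2.64 wz 0.37
26 [0.6332 0.0554] tx 0.31 ty 3.03 wz 0.42
23 [0.6358 0.0526] tx 0.26 ty 3.41 wz 0.47
20 [0.6382 0.0496] tx 0.19 ty 3.78 wz 0.52
```

View pics/wrist9.png

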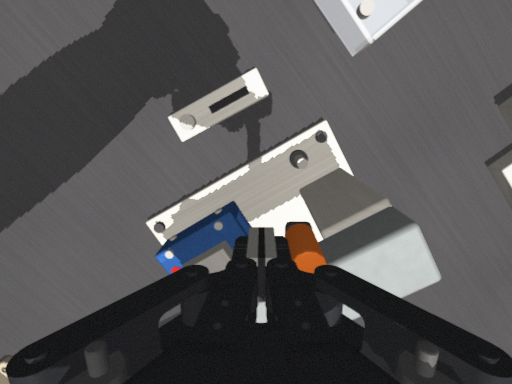

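The handle stays square on the finger face at (305,245). I'll continue to about 29°, just past the lock angle, then creep.

Call:
jog_arm:
  motion:
    - {"wx": 0, "wy": 0, "wz": 0.05, "tx": 0.11, "ty": 0.37, "tz": 0, "gripper": 0}
    - {"wx": 0, "wy": 0, "wz": 0.1, "tx": 0.2, "ty": 0.74, "tz": 0, "gripper": 0}
    - {"wx": 0, "wy": 0, "wz": 0.16, "tx": 0.27, "ty": 1.12, "tz": 0, "gripper": 0}
    - {"wx": 0, "wy": 0, "wz": 0.21, "tx": 0.32, "ty": 1.5, "tz": 0, "gripper": 0}
    - {"wx": 0, "wy": 0, "wz": 0.26, "tx": 0.34, "ty": 1.88, "tz": 0, "gripper": 0}
    - {"wx": 0, "wy": 0, "wz": 0.31, "tx": 0.35, "ty": 2.26, "tz": 0, "gripper": 0}
    - {"wx": 0, "wy": 0, "wz": 0.37, "tx": 0.34, "ty": 2.64, "tz": 0, "gripper": 0}

```text
time_s: 14.4
eef_pos: [0.6304, 0.0593, 0.2121]
tcp_rot: [-3.139, -0.001, 0.504]
ft_force: [-3.2, 5.4, 1.2]
grip_width: -0.0003
```

```bash
python3 look.py 10 wrist; python3 -c "
from way import *
way(range(28,14,-1),np.array([.6305,.0581]),1.292-.79)"
```

```text
14.4 [0.6304 0.0593 0.2121] [-3.1387 -0.0012  0.5037] [-3.1887  5.4387  1.238 ] [-0.0097  0.3009 -0.0347  1.2356  0.0031  2.6282]
wrist lever_knob 0.81 [234.1, 301.2] [0.6482 0.0437 0.2201] [0.6431 0.038  0.204 ]
28 [0.6314 0.0572] tx 0.04 ty 0.12 wz 0.01
27 [0.6323 0.0563] tx 0.07 ty 0.24 wz 0.03
26 [0.6332 0.0554] tx 0.11 ty 0.36 wz 0.05
25 [0.6341 0.0545] tx 0.14 ty 0.49 wz 0.07
24 [0.6349 0.0536] tx 0.17 ty 0.61 wz 0.08
23 [0.6358 0.0526] tx 0.20 ty 0.74 wz 0.10
22 [0.6366 0.0516] tx 0.22 ty 0.86 wz 0.12
21 [0.6374 0.0506] tx 0.25 ty 0.99 wz 0.14
20 [0.6382 0.0496] tx 0.27 ty 1.11 wz 0.15
19 [0.639  0.0486] tx 0.29 ty 1.24 wz 0.17
18 [0.6397 0.0476] tx 0.31 ty 1.36 wz 0.19
17 [0.6405 0.0466] tx 0.32 ty 1.49 wz 0.21
16 [0.6412 0.0455] tx 0.33 ty 1.62 wz 0.22
15 [0.6419 0.0444] tx 0.34 ty 1.75 wz 0.24
```

Call:
jog_arm:
  motion:
    - {"wx": 0, "wy": 0, "wz": 0, "tx": 0.07, "ty": 0.24, "tz": 0, "gripper": 0}
    - {"wx": 0, "wy": 0, "wz": 0, "tx": 0.14, "ty": 0.49, "tz": 0, "gripper": 0}
    - {"wx": 0, "wy": 0, "wz": 0, "tx": 0.17, "ty": 0.61, "tz": 0, "gripper": 0}

```text
time_s: 14.98
eef_pos: [0.6348, 0.0549, 0.2121]
tcp_rot: [-3.139, -0.001, 0.505]
ft_force: [-3.6, 6.4, 0.3]
grip_width: 0.0005
```

Call:
jog_arm:
  motion:
    - {"wx": 0, "wy": 0, "wz": 0, "tx": 0.03, "ty": 0.13, "tz": 0, "gripper": 0}
    - {"wx": 0, "wy": 0, "wz": 0, "tx": 0.03, "ty": 0.13, "tz": 0, "gripper": 0}

```text
time_s: 15.22
eef_pos: [0.6357, 0.0538, 0.2121]
tcp_rot: [-3.139, -0.001, 0.506]
ft_force: [-4.2, 5.3, 1.1]
grip_width: -0.0001
```

Call:
jog_arm:
  motion:
    - {"wx": 0, "wy": 0, "wz": 0, "tx": 0.03, "ty": 0.12, "tz": 0, "gripper": 0}
    - {"wx": 0, "wy": 0, "wz": 0, "tx": 0.05, "ty": 0.2, "tz": 0, "gripper": 0}

```text
time_s: 15.48
eef_pos: [0.637, 0.0525, 0.2121]
tcp_rot: [-3.138, -0.001, 0.506]
ft_force: [-4.1, 5.5, 1.4]
grip_width: -0.0003
```

Call:
jog_arm:
  motion:
    - {"wx": 0, "wy": 0, "wz": 0, "tx": 0.03, "ty": 0.1, "tz": 0, "gripper": 0}
    - {"wx": 0, "wy": 0, "wz": 0, "tx": 0.03, "ty": 0.1, "tz": 0, "gripper": 0}

```text
time_s: 15.72
eef_pos: [0.6378, 0.0517, 0.2121]
tcp_rot: [-3.139, -0.001, 0.506]
ft_force: [-4.1, 5.0, 0.4]
grip_width: -0.0001
```

Call:
jog_arm:
  motion:
    - {"wx": 0, "wy": 0, "wz": 0, "tx": 0.03, "ty": 0.12, "tz": 0, "gripper": 0}
    - {"wx": 0, "wy": 0, "wz": 0, "tx": 0.03, "ty": 0.12, "tz": 0, "gripper": 0}

```text
time_s: 15.98
eef_pos: [0.6386, 0.0508, 0.2121]
tcp_rot: [-3.139, -0.001, 0.505]
ft_force: [-4.8, 6.1, 0.4]
grip_width: 0.0005
```

```bash
python3 look.py 11 scene
```

```text
15.975 [0.6386 0.0508 0.2121] [-3.1385 -0.0012  0.5055] [-4.7929  6.1385  0.4022] [-0.023   0.314  -0.017   1.2404  0.0033  2.6131]
scene lever_axis 0.61 [211.2, 249.7] [0.672  0.0349 0.342 ] [0.5825 0.0102 0.2   ]
scene lever_knob 0.61 [230.2, 250.7] [0.6539 0.0304 0.2138] [0.6484 0.0289 0.204 ]
```

Force is still just the lever's drag at about 1.37 rad, so I'm backing off and rising to check.

Call:
jog_arm:
  motion:
    - {"wx": 0, "wy": 0, "wz": 0, "tx": 0, "ty": -0.6, "tz": 0, "gripper": 0}
    - {"wx": 0, "wy": 0, "wz": 0, "tx": 0, "ty": -1.6, "tz": 0, "gripper": 0}
    - {"wx": 0, "wy": 0, "wz": 0, "tx": 0, "ty": -1.6, "tz": -3, "gripper": 0}
    - {"wx": 0, "wy": 0, "wz": 0, "tx": 0, "ty": -1.6, "tz": -8, "gripper": 0}
    - {"wx": 0, "wy": 0, "wz": -0.18, "tx": -2, "ty": -3, "tz": -13, "gripper": 0}
    - {"wx": 0, "wy": 0, "wz": -0.36, "tx": -5, "ty": -3, "tz": -16, "gripper": 0}
    - {"wx": 0, "wy": 0, "wz": -0.54, "tx": -9, "ty": -3, "tz": -16, "gripper": 0}
    - {"wx": 0, "wy": 0, "wz": -0.72, "tx": -12, "ty": -3, "tz": -16, "gripper": 0}
    - {"wx": 0, "wy": 0, "wz": -0.85, "tx": -14, "ty": -3, "tz": -16, "gripper": 0}
    - {"wx": 0, "wy": 0, "wz": -0.85, "tx": -14, "ty": -3, "tz": -16, "gripper": 0}
    - {"wx": 0, "wy": 0, "wz": -0.85, "tx": -14, "ty": -3, "tz": -16, "gripper": 0}

```text
time_s: 17.55
eef_pos: [0.5026, 0.008, 0.3724]
tcp_rot: [3.14, -0.0, 1.352]
ft_force: [1.3, 1.3, 0.5]
grip_width: 0.0001
```

```bash
python3 look.py 12 wrist side; python3 - <<'E'
from h import *
np.set_printoptions(precision=4,suppress=True)
c=bot.capture('wrist')
hsv=cv2.cvtColor(c['pixels'],cv2.COLOR_BGR2HSV);H=hsv[...,0]
rr,cc=np.mgrid[0:384,0:512]
P=np.stack([cc,rr,np.ones_like(cc)],-1)@np.linalg.inv(c['mtx']).T*c['range_z'][...,None]
W=(P-np.array(c['t']).ravel())@np.array(c['R'])
for nm,m in [('orange',(H>=7)&(H<22)&(hsv[...,1]>140)&(W[...,2]>.234)&(W[...,2]<.248)),('red',((H<5)|(H>172))&(hsv[...,1]>140)&(W[...,2]>.23)&(W[...,2]<.25))]:
    w=W[m]; print(nm,len(w),w.mean(0),np.median(w[:,2]),cv2.minAreaRect(w[:,:2].astype(np.float32)))
    d=w[:,:2].mean(0)-[.5805,.0047]
    if nm=='orange': print('clamp',1.92-(np.arctan2(d[1],d[0])+.182))
E
```

```text
17.55 [0.5026 0.008  0.3724] [ 3.14   -0.0001  1.3523] [1.3059 1.2658 0.4505] [-0.1126  0.0143 -0.0396  1.5153 -0.0001  1.6766]
wrist rod_top 0.68 [175.8, 249.1] [0.4934 0.0193 0.2413] [0.497  0.0276 0.282 ]
wrist lever_axis 0.75 [166.3, 324.3] [0.5758 0.0051 0.2097] [0.5776 0.0029 0.2   ]
wrist lever_knob 0.61 [132.1, 386.5] [0.6388 0.031  0.231 ] [0.6503 0.0268 0.204 ]
side rod_top 0.6 [167.3, 259.8] [0.4934 0.0257 0.2388] [ 0.4797 -0.019   0.282 ]
side lever_axis 0.75 [177.3, 284.8] [ 0.5748 -0.0055  0.1975] [ 0.5738 -0.0079  0.2   ]
side lever_knob 0.37 [164.1, 301.5] [0.6448 0.0198 0.2189] [0.6517 0.0349 0.204 ]
orange 290 [0.645  0.0288 0.24  ] 0.24051778353279174 ((0.6458662152290344, 0.028489969670772552), (0.016863055527210236, 0.016579676419496536), 20.51122283935547)
clamp 1.3805075764890389
red 813 [0.4924 0.0216 0.241 ] 0.24129040138250482 ((0.4922054409980774, 0.02085738256573677), (0.03145181015133858, 0.03181161731481552), 77.7962875366211)
```

View pics/wrist12.png

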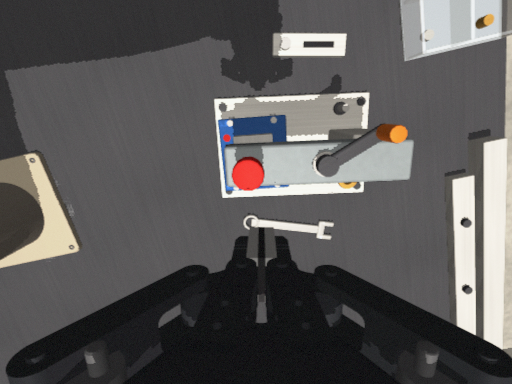

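The lever reads 1.38 rad and the rod hasn't visibly moved. There is time for a light touch on the knob, to confirm the rod did not spring back from its pressed height (TCP 0.2407, first contact about 0.2415).

Call:
jog_arm:
  motion:
    - {"wx": 0, "wy": 0, "wz": 0, "tx": 0.74, "ty": -1.2, "tz": 4, "gripper": 0}
    - {"wx": 0, "wy": 0, "wz": 0, "tx": 0.74, "ty": -1.2, "tz": 8, "gripper": 0}
    - {"wx": 0, "wy": 0, "wz": 0, "tx": 0.74, "ty": -1.2, "tz": 11, "gripper": 0}
    - {"wx": 0, "wy": 0, "wz": 0, "tx": 0.74, "ty": -1.2, "tz": 12.6, "gripper": 0}
    - {"wx": 0, "wy": 0, "wz": 0, "tx": 0.74, "ty": -1.2, "tz": 12.6, "gripper": 0}
    - {"wx": 0, "wy": 0, "wz": 0, "tx": 0.74, "ty": -1.2, "tz": 12.6, "gripper": 0}
    - {"wx": 0, "wy": 0, "wz": 0, "tx": 0.74, "ty": -1.2, "tz": 12.6, "gripper": 0}

```text
time_s: 18.88
eef_pos: [0.4929, 0.0176, 0.2477]
tcp_rot: [3.139, -0.0, 1.354]
ft_force: [-0.3, -0.1, -0.6]
grip_width: 0.0002
```

Call:
jog_arm:
  motion:
    - {"wx": 0, "wy": 0, "wz": 0, "tx": 0, "ty": 0, "tz": 0.15, "gripper": 0}
    - {"wx": 0, "wy": 0, "wz": 0, "tx": 0, "ty": 0, "tz": 0.3, "gripper": 0}
    - {"wx": 0, "wy": 0, "wz": 0, "tx": 0, "ty": 0, "tz": 0.3, "gripper": 0}
    - {"wx": 0, "wy": 0, "wz": 0, "tx": 0, "ty": 0, "tz": 0.3, "gripper": 0}

```text
time_s: 19.38
eef_pos: [0.4917, 0.0177, 0.2432]
tcp_rot: [-3.141, 0.0, 1.354]
ft_force: [0.2, 0.0, -0.0]
grip_width: -0.0002
```

Call:
jog_arm:
  motion:
    - {"wx": 0, "wy": 0, "wz": 0, "tx": 0, "ty": 0, "tz": 0.1, "gripper": 0}
    - {"wx": 0, "wy": 0, "wz": 0, "tx": 0, "ty": 0, "tz": 0.1, "gripper": 0}
    - {"wx": 0, "wy": 0, "wz": 0, "tx": 0, "ty": 0, "tz": 0.1, "gripper": 0}

```text
time_s: 19.75
eef_pos: [0.4917, 0.0177, 0.2422]
tcp_rot: [-3.142, -0.0, 1.354]
ft_force: [0.2, -0.8, 1.2]
grip_width: 0.0003
```

Call:
jog_arm:
  motion:
    - {"wx": 0, "wy": 0, "wz": 0, "tx": 0, "ty": 0, "tz": 0.05, "gripper": 0}
    - {"wx": 0, "wy": 0, "wz": 0, "tx": 0, "ty": 0, "tz": 0.05, "gripper": 0}
    - {"wx": 0, "wy": 0, "wz": 0, "tx": 0, "ty": 0, "tz": 0.05, "gripper": 0}

```text
time_s: 20.12
eef_pos: [0.4917, 0.0177, 0.2417]
tcp_rot: [-3.142, 0.0, 1.354]
ft_force: [-0.4, 0.7, 0.7]
grip_width: 0.0001
```

Call:
jog_arm:
  motion:
    - {"wx": 0, "wy": 0, "wz": 0, "tx": 0, "ty": 0, "tz": 0.04, "gripper": 0}
    - {"wx": 0, "wy": 0, "wz": 0, "tx": 0, "ty": 0, "tz": 0.04, "gripper": 0}
    - {"wx": 0, "wy": 0, "wz": 0, "tx": 0, "ty": 0, "tz": 0.04, "gripper": 0}

```text
time_s: 20.5
eef_pos: [0.4917, 0.0177, 0.2413]
tcp_rot: [-3.142, -0.0, 1.354]
ft_force: [0.1, -0.7, -0.6]
grip_width: 0.0004
```

Call:
jog_arm:
  motion:
    - {"wx": 0, "wy": 0, "wz": 0, "tx": 0, "ty": 0, "tz": 0.03, "gripper": 0}
    - {"wx": 0, "wy": 0, "wz": 0, "tx": 0, "ty": 0, "tz": 0.03, "gripper": 0}
    - {"wx": 0, "wy": 0, "wz": 0, "tx": 0, "ty": 0, "tz": 0.03, "gripper": 0}

```text
time_s: 20.88
eef_pos: [0.4917, 0.0177, 0.241]
tcp_rot: [-3.142, 0.0, 1.354]
ft_force: [-0.1, 0.5, -0.5]
grip_width: 0.0004
```

The fingers reached 0.2410 without touching, so the rod is still held below its first-contact height and the foot is compressed. I'm retreating and handing in.

Call:
jog_arm:
  motion:
    - {"wx": 0, "wy": 0, "wz": 0, "tx": 0, "ty": 0, "tz": -2, "gripper": 0}
    - {"wx": 0, "wy": 0, "wz": 0, "tx": 0, "ty": 0, "tz": -7, "gripper": 0}
    - {"wx": 0, "wy": 0, "wz": 0, "tx": 0, "ty": 0, "tz": -12, "gripper": 0}
    - {"wx": 0, "wy": 0, "wz": 0, "tx": 0, "ty": 0, "tz": -12, "gripper": 0}
    - {"wx": 0, "wy": 0, "wz": 0, "tx": 0, "ty": 0, "tz": -12, "gripper": 0}
    - {"wx": 0, "wy": 0, "wz": 0, "tx": 0, "ty": 0, "tz": -12, "gripper": 0}

```text
time_s: 21.62
eef_pos: [0.4909, 0.0178, 0.3593]
tcp_rot: [-3.138, 0.0, 1.354]
ft_force: [0.2, -0.3, -0.1]
grip_width: -0.0
```

```bash
python3 -c "
from workcell import bot
o=bot.get_obs();print(o['time_s'],o['eef_pos'],o['ft_force'])
print(bot.sign_off())"
```

```text
21.625 [0.49085463 0.01777717 0.35929918] [ 0.23778589 -0.25044774 -0.06384761]
the job is handed in; nothing more can be done
None
```

I lowered the stop rod onto the pole piece, locked it with the clamp lever and handed the job in at 21.6 s; no verdict is reported.

- **Rod:** I pushed the red knob down with closed fingers. The push settled at about 10.4 N in total, which I put at about 6 N on the foot after the rod's drag of roughly 4.5 N. The foot force itself cannot be measured directly.
- **Lever:** I then swung the orange handle clockwise along its arc. Readings between moves stayed at 8 N or less. I stopped just short of the hard stop, so the lever was never forced against it.
- **Final checks:** The wrist camera puts the lever at about 1.38 rad, past the 1.2 rad lock point. Afterwards I brought the closed fingers down over the knob to 0.2410 m and felt nothing. First contact had been at about 0.2415 m, so the rod had not sprung back and the foot is still compressed on the pole.
- **Surroundings:** The last wrist picture shows nothing disturbed around the stand. I did not measure the loose things' positions. The arm ended clear of everything.

No check failed or disagreed with another.

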